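# Isolate and vent the incubator gas line at an interlocked block-and-bleed manifold

### The arm

A 6-joint arm with a two-finger parallel gripper is mounted at the origin on the work surface. World frame = base frame: x ahead of the robot, y to its left, z up, the work surface at z = 0. Lengths are in mm, angles in degrees, forces in N, time in s.
With the tool pointing down it reaches from about 350 to 850 mm from the base axis. Payload 8.1 kg.
Tool frame: the origin (TCP) lies between the finger pads; the fingertips stand r.nose_length ahead of it and the grasp point (between the pads) lies 3 mm ahead of it (r.nose_length is the distance from the TCP to the fingertips, in mm); x points along the fingers, y is the direction in which the jaws open and shut, and the axes are right-handed (so a half turn about x gives the same grasp; the last joint's range is limited). The gripper opens to 85 mm and grips with 20 to 120 N. Pads are 22 mm wide; open, the fingers measure 114 mm over their backs; the gripper's body (76 mm by 85 mm) begins 54 mm behind the grasp point. The pads swing forward as they close: fully open they stand 13 mm farther back than shut.
Start: joints at [-78.862, 7.471, 85.268, -0, 87.261, -4.893], TCP at [165.718, -576.665, 253.292] pointing down, gripper open.
Joint ranges: [-169.43, 169.43], [-51.17, 129.36], [1.28, 143.12], [-76.62, 256.62], [0, 156.53], [-152.29, 152.29]. Speed limits (degrees/s): [136.94, 136.94, 159.86, 180, 180, 180].

### API

Orientations are given as [roll, pitch, yaw] about the fixed x, y, z axes, in that order (R = Rz(yaw) Ry(pitch) Rx(roll)).
In Python, from bench import sense, optics, order, r gives the robot as it stands.
- The arm moves only by the tool carry_out, never from a script. Its argument "commands" is one flat list of numbers, 7 for each row, row after row: the shift along the tool's x, y, z in m, then the turn, a rotation vector about the tool's x, y, z in degrees, then the closure, from -1 (fully open) to 1 (shut), so that 0 is half open. A call has 1 to 12 rows; each row is the pose to reach, as a shift and turn from the pose measured when the call began, along the tool's axes at that moment; what a row does not reach only later rows make up. A row lasts 1/8 s, in which the tool goes at most 62.5 mm and 10.7 degrees, less where a joint would pass 70% of its speed; a pose out of reach is approached as far as the arm can. A call with a gripper value outside its range is refused whole. The fingers move at their own pace and stop on an object; "grip_force" is the grip in N (left out, the last holds). Time passes only in rows, so rows that repeat a pose let the fingers close. It gives the time, the measured TCP pose, the force and the opening at its end, in the units of the state.
- sense(): the state, without advancing time (a new reading comes with each control period).
- optics.snapshot(name): name is "scene" or "top"; returns (picture, depth): 480x640x3 uint8, red, green, blue; 480x640 float32, mm along the optical axis (not along the pixel's ray), 0 where there is no reading.
- optics.calibration(name): a dict with "mtx" (3x3 intrinsics, pixels), "extrinsics" (4x4, takes a point from camera to world coordinates). Camera axes: x right, y up, looking along -z (the intrinsics and any distortion apply to the point x, -y, -z); pixel columns grow to the right and rows downward; lengths in mm; the calibration is good to about 2 mm. A picture is of the moment at which its call begins. calibration takes no time and is no camera call.
- order.hand_in(): hands the job in, once; it reports no verdict.
The state is a dict: "time": time; "joint_pos": joint angles; "qd": joint speeds; "joint_efforts": joint torques, N m; "tool_pos": TCP position; "tcp_rot": TCP orientation; "ft_force": force on the tool from outside, world axes, zero at the start; "wrist_torque": the same for the moment, N m; "finger_gap": finger opening in mm.
Only numpy, scipy, OpenCV 4.12 (cv2) and the standard library are available. Lean on these libraries where they do the work, as an engineer would, in place of code of your own. Each camera call takes 0.05 s, during which the arm holds its last target. There are 200 camera calls.

### The job

Isolate the incubator's gas line at the manifold: shut both black-levered block valves, each fully home on its stop, then swing the yellow vent lever fully open and let go. The interlock lets the two block valves be shut in one order only and nothing shows which comes first, and it frees the vent only when both are fully home: feel for the lever that gives, and never force one that is blocked (no more than 20 N on any valve). Leave the other things on the bench alone.

Things in the scene. Friction and masses are not known exactly. Their poses are not given: they have to be found in the camera images.
- manifold: block-and-bleed gas manifold bolted to the bench: foot plate 104 x 470 mm, white interlock cover 74 mm deep (x), 420 mm long (y), its top 92 mm up; gauge at the +y end, 256 mm off centre, 130 mm high. Origin under its centre on the bench. Three valves stand along its y at -135, 0 and +135 mm, in any order; its -x side faces the robot
- valve_1: first black-levered block quarter-turn valve with its lever; origin on the lever's vertical turning axis, on the top face of the white cover (92 mm above the bench); axes as the manifold's. Fixed bonnet 31 mm across, 18 mm high
- valve_2: second black-levered block quarter-turn valve with its lever; origin on the lever's vertical turning axis, on the top face of the white cover (92 mm above the bench); axes as the manifold's. Fixed bonnet 31 mm across, 18 mm high
- vent_valve: yellow-levered vent quarter-turn valve with its lever; origin on the lever's vertical turning axis, on the top face of the white cover (92 mm above the bench); axes as the manifold's. Fixed bonnet 31 mm across, 18 mm high
- lever_1 (a joint): angle of the first black lever, rad: 0 = open (points along the row, to the manifold's -y), 1.571 = shut on its stop (points to the manifold's -x). Shuts clockwise from above. Turns under 4 to 6 N at the sleeve, 70 mm out (more nearer the axis), and stays where it is left. A lever held by the interlock has about 5 degrees of play (6 mm at the sleeve), then stops dead
- lever_2 (a joint): angle of the second black lever, rad: 0 = open (points along the row, to the manifold's -y), 1.571 = shut on its stop (points to the manifold's -x). Shuts clockwise from above. Turns under 4 to 6 N at the sleeve, 70 mm out (more nearer the axis), and stays where it is left. A lever held by the interlock has about 5 degrees of play (6 mm at the sleeve), then stops dead
- vent_lever (a joint): angle of the yellow vent lever, rad: 0 = shut (points to the manifold's -x), 1.571 = open on its stop (points along the row, to the manifold's -y). Opens counter-clockwise from above under 4 to 5 N at the sleeve; held (about 5 degrees of play) until both block valves are home on their stops. All three levers bend by about 1 mm for 12 N
- tip_1 (a point): point on the centre line of the first black sleeve, 70 mm from the lever's turning axis, half-way up; seen from the axis it shows the way the lever points. Sleeve 20 mm wide, 14 mm tall, from 26 to 98 mm off the axis, underside 21 mm above the white cover
- tip_2 (a point): point on the centre line of the second black sleeve, 70 mm from the lever's turning axis, half-way up; seen from the axis it shows the way the lever points. Sleeve 20 mm wide, 14 mm tall, from 26 to 98 mm off the axis, underside 21 mm above the white cover
- tip_vent (a point): point on the centre line of the yellow sleeve, 70 mm from the lever's turning axis, half-way up; seen from the axis it shows the way the lever points. Sleeve 20 mm wide, 14 mm tall, from 26 to 98 mm off the axis, underside 21 mm above the white cover
- spanner: open-ended steel spanner, 160 mm, lying flat; a bystander, leave it where it is; origin at its underside
- slide_box: blue plastic microscope-slide box, 90 x 102 x 35 mm; a bystander, leave it where it is; origin at its underside
- dishes: stack of three clear culture dishes, 61 mm diameter, 46 mm high; a bystander, leave it where it is; origin at its underside
- line_filter: white disc filter for the gas line, 50 mm diameter, 42 mm high; a bystander, leave it where it is; origin at its underside
- thread_tape: white reel of thread tape, 54 mm diameter, 14 mm high; a bystander, leave it where it is; origin at its underside
- leak_spray: white bottle of leak spray with a red cap, 52 mm diameter, 145 mm high; a bystander, leave it where it is; origin at its underside
- beaker: empty glass beaker, 68 mm diameter, 85 mm high; a bystander, leave it where it is; origin at its underside

How it is judged (in metres and radians):
On the way, in this order (a step that is already met when the one before it is completed fails the run):
1. one block valve is fully shut while the other is still open and the vent shut (((value of joint lever_1 above 1.535 rad and value of joint lever_2 below 0.3 rad) or (value of joint lever_2 above 1.535 rad and value of joint lever_1 below 0.3 rad)) and value of joint vent_lever below 0.25 rad), for 0.1 s.
2. both block valves are fully shut while the vent is still shut (value of joint each of lever_1, lever_2 above 1.535 rad and value of joint vent_lever below 0.25 rad), for 0.1 s.
At the end, for the whole second after the job is handed in: Both black levers stand within 2 degrees of their shut stops (joint above 1.535 rad) and the yellow vent lever within 2 degrees of its open stop (above 1.535 rad), let go and at rest (value of joint each of lever_1, lever_2, vent_lever above 1.535 rad and value of joint vent_lever below 1.7 rad); the robot touches nothing.
It fails at once if a valve or its lever is pushed with more than 20 N (contact force between any of valve_1, valve_2, vent_valve and the arm above 20 N or contact force between any of valve_1, valve_2, vent_valve and the fingers above 20 N).
It fails at once if another thing on the bench is moved by more than 20 mm (distance of any of spanner, slide_box, dishes, line_filter, thread_tape, leak_spray, beaker from where it was at the start of the episode above 0.02 m).
It also fails if it takes over 67 s, if anything falls off the work surface, if the arm or the gripper's body presses on something with over 40 N, if the wrist force passes 120 N, or if a joint passes its speed limit or range.

## Working session

There is one attempt and no reset: what is moved stays moved. The work goes in short steps, Python scripts to look and compute and a tool call to move; the robot and the scene stay as the last step left them, time stands still between calls to the robot, and variables do not carry over. Pictures are saved under pics/ and viewed, about 8 in all and at most 12, crops included, and the job is handed in when it is done.

Besides the shell and the picture viewer there is one more tool, called after "Call:" as name(argument=value, ...) on one line, values as JSON. carry_out: Moves the arm, as the interface text tells. Its arguments: {"type":"object","properties":{"commands":{"type":"array","items":{"type":"number"}},"grip_force":{"type":"number"}},"required":["commands"]}

```bash
mkdir -p pics
cat > h.py <<'E'
import numpy as np, cv2
from bench import sense, optics, order, r
def snap(n):
    p,d=optics.snapshot(n); return p,d,optics.calibration(n)
def ray(c,u,v):
    K=np.array(c["mtx"],float);E=np.array(c["extrinsics"],float)
    d=E[:3,:3]@np.array([(u-K[0,2])/K[0,0],-(v-K[1,2])/K[1,1],-1.]); return E[:3,3],d
def onz(c,u,v,z):
    o,d=ray(c,u,v); return o+d*(z-o[2])/d[2]
def pt(c,d,u,v):
    o,k=ray(c,u,v); return o+k*d[int(v),int(u)]
E
python3 - <<'E'
from h import *
for n in("top","scene"):
    p,d,c=snap(n); cv2.imwrite(f"pics/{n}0.png",p[...,::-1]); np.savez(f"pics/{n}0.npz",p=p,d=d)
    print(n,np.round(c["extrinsics"],2).tolist(),np.round(c["mtx"],1).tolist(), c.keys())
print(sense(), r.nose_length)
E
```

```text
top [[-0.0, 0.99, -0.15, 391.72], [-1.0, -0.0, 0.01, 19.24], [0.01, 0.15, 0.99, 1075.99], [0.0, 0.0, 0.0, 1.0]] [[464.1, 0.0, 318.3], [0.0, 464.1, 237.0], [0.0, 0.0, 1.0]] dict_keys(['mtx', 'extrinsics'])
scene [[-0.61, -0.6, 0.51, 1215.72], [0.79, -0.46, 0.4, 529.55], [-0.0, 0.65, 0.76, 1093.02], [0.0, 0.0, 0.0, 1.0]] [[567.3, 0.0, 317.6], [0.0, 567.3, 239.1], [0.0, 0.0, 1.0]] dict_keys(['mtx', 'extrinsics'])
{'time': 0.1, 'joint_pos': array([-7.88607836e+01,  7.51066932e+00,  8.53241468e+01, -9.98060012e-04,
        8.72610296e+01, -4.89131901e+00]), 'qd': array([ 0.05683263, -0.04622295, -0.15703021, -0.02907099, -0.10603088,
        0.01353394]), 'joint_efforts': array([ 2.27733690e-03, -5.70946884e+01, -5.01942658e+01, -1.78084229e-04,
        8.04485200e-03, -1.92239014e-05]), 'tool_pos': array([ 165.63340104, -576.20416848,  252.33984891]), 'tcp_rot': array([-94.29543882,  89.90414901, 101.73514514]), 'ft_force': array([-0.53358302,  0.67628423,  0.40526052]), 'wrist_torque': array([-0.01913248, -0.03365678, -0.02576981]), 'finger_gap': 85.43844831437283} 22.0
```

View pics/top0.png

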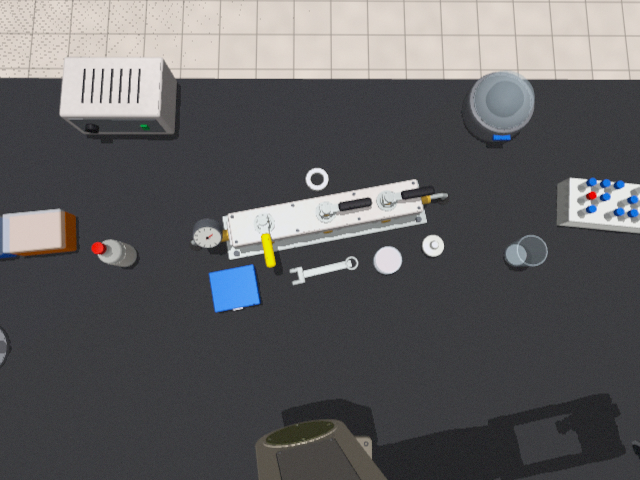

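View pics/scene0.png

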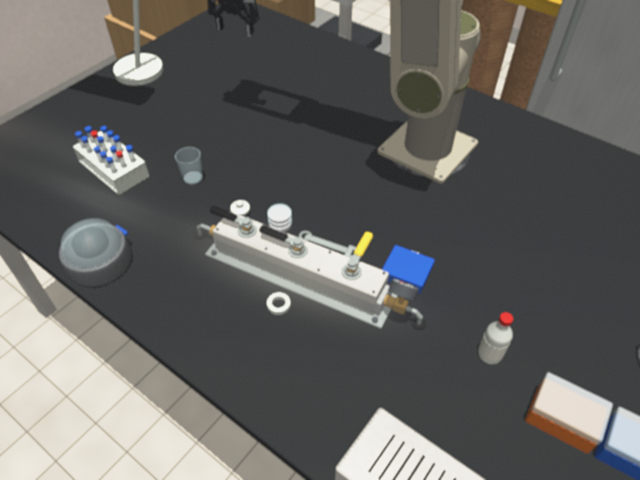

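The top view shows the vent (yellow) with its bonnet at about (263,222) and its sleeve towards (269,262). The black levers have bonnets at (327,211) and (389,200), both pointing right (-y). I'll measure with the depth height map plus colour.

Run:
```python
from h import *
z=np.load("pics/top0.npz");p,d=z["p"],z["d"];c=optics.calibration("top")
K=np.array(c["mtx"]);E=np.array(c["extrinsics"])
v,u=np.mgrid[:480,:640]
P=np.stack([(u-K[0,2])/K[0,0],-(v-K[1,2])/K[1,1],-np.ones(u.shape)],-1)*d[...,None]@E[:3,:3].T+E[:3,3]
H=P[...,2]
roi=(v>170)&(v<275)&(u>190)&(u<450)
print("bench z",np.median(H[300:380,300:400]))
hsv=cv2.cvtColor(p,cv2.COLOR_RGB2HSV)
yel=roi&(hsv[...,0]>20)&(hsv[...,0]<35)&(hsv[...,1]>150)&(hsv[...,2]>120)
blk=roi&(hsv[...,2]<70)&(H>105)
for n,m in(("yel",yel),("blk",blk)):
    k,l,s,_=cv2.connectedComponentsWithStats(m.astype(np.uint8))
    for i in range(1,k):
        if s[i,4]<30: continue
        mm=l==i; q=np.array([onz(c,a,b,127)[:2] for b,a in zip(*np.nonzero(mm))]).astype(np.float32)
        print(n,s[i],"Hmed",np.median(H[mm]),"rect@127",cv2.minAreaRect(q), "PCA",np.linalg.svd(q-q.mean(0),full_matrices=0)[2][0])
top=roi&(abs(H-92)<6)&(hsv[...,2]>120)
q=np.array([onz(c,a,b,92)[:2] for b,a in zip(*np.nonzero(top))]).astype(np.float32)
k,l,s,_=cv2.connectedComponentsWithStats(top.astype(np.uint8));i=1+s[1:,4].argmax()
q=np.array([onz(c,a,b,92)[:2] for b,a in zip(*np.nonzero(l==i))]).astype(np.float32)
print("cover",cv2.minAreaRect(q),q.mean(0))
img=cv2.resize(p[165:280,190:450],None,fx=3,fy=3,interpolation=cv2.INTER_CUBIC)
cv2.imwrite("pics/crop0.png",img[...,::-1])
# bonnet high pixels non coloured
bon=roi&(H>104)&~yel&~blk&(hsv[...,2]>90)
k,l,s,ce=cv2.connectedComponentsWithStats(bon.astype(np.uint8))
for i in range(1,k):
    if s[i,4]>20: print("bon",s[i],onz(c,*ce[i],np.median(H[l==i])),np.median(H[l==i]))
```

```text
bench z 0.36781461878001664
yel [422 196   9   8  52] Hmed 51.04654077386431 rect@127 ((612.6641235351562, -218.23988342285156), (13.678213119506836, 17.469043731689453), 9.608359336853027) PCA [-0.11779559  0.9930379 ]
yel [222 230   6  11  46] Hmed 51.49897220676985 rect@127 ((537.0087890625, 201.1990203857422), (20.827512741088867, 10.27623462677002), 1.5244059562683105) PCA [-0.99950486  0.03146378]
yel [261 234  15  34 322] Hmed 126.0159992821525 rect@127 ((505.2473449707031, 111.4512710571289), (70.37618255615234, 20.472145080566406), 11.206974029541016) PCA [-0.98168653 -0.19050357]
blk [401 186  34  13 263] Hmed 126.57175014516633 rect@127 ((627.1423950195312, -201.21319580078125), (18.13134765625, 69.75276184082031), 11.01510238647461) PCA [ 0.17334542 -0.9848611 ]
blk [339 198  32  13 198] Hmed 126.35103011849094 rect@127 ((602.610595703125, -68.25352478027344), (17.146514892578125, 67.19036102294922), 10.849946975708008) PCA [-0.19678494  0.9804467 ]
cover ((591.494140625, -8.430709838867188), (73.93923950195312, 418.39501953125), 10.589788436889648) [588.4649      3.3608022]
bon [382 192  23  15 191] [ 616.83765648 -146.21552943  122.33570697] 122.3357069678998
bon [319 203  26  15 197] [591.93937231 -15.01035996 122.65211141] 122.65211141433724
bon [257 215  13  20 188] [561.09162723 122.43330835 122.32177224] 122.3217722409176
bon [193 219  28  24 443] [546.01312347 243.4977671  118.55434077] 118.55434077347775
```

View pics/crop0.png

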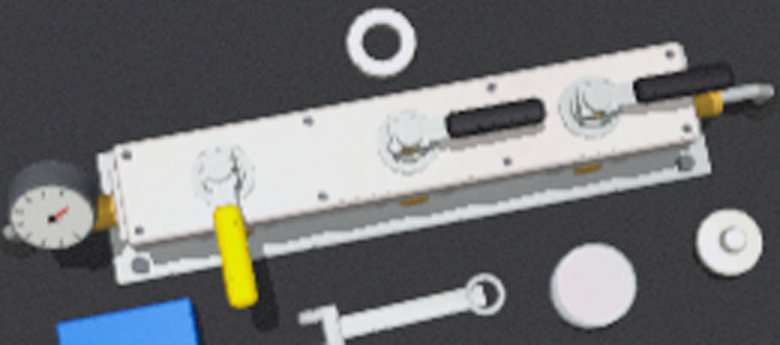

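Everything agrees with the given sizes. The cover is 74x418 mm, with its centre at (591.5,-8.4) and yaw about 10.6°, and the sleeve centres are within 1.5 mm of prediction. I'll push with the closed fingers, turning with each lever, and write a helper that converts targets to rows.

```bash
cat >> h.py <<'E'
from scipy.spatial.transform import Rotation as Ro
YAW=np.radians(10.7); C=np.array([591.3,-8.2])
MX=np.array([np.cos(YAW),np.sin(YAW)]); MY=np.array([-np.sin(YAW),np.cos(YAW)])
AX={"A":C,"B":C-135*MY,"V":C+135*MY}
def rot(phi):  # tool x down, tool y at world angle phi (deg)
    a=np.radians(phi);y=np.array([np.cos(a),np.sin(a),0]);x=np.array([0,0,-1.])
    return Ro.from_matrix(np.stack([x,y,np.cross(x,y)],1))
def state():
    s=sense();R=Ro.from_euler("xyz",s["tcp_rot"],degrees=True);y=R.as_matrix()[:,1]
    return s,np.array(s["tool_pos"]),R,np.degrees(np.arctan2(y[1],y[0]))
def plan(T,clo=1):
    s,p,R,ph=state()
    print("pos",p.round(1),"phi",round(ph,1),"J6",s["joint_pos"][5].round(1),"F",np.round(s["ft_force"],1),"t",s["time"])
    for x,y,z,f in T:
        d=R.inv().apply(np.array([x,y,z])-p)/1000; w=(R.inv()*rot(f)).as_rotvec(degrees=True)
        print(", ".join(f"{a:.4f}" for a in d)+", "+", ".join(f"{a:.1f}" for a in w)+f", {clo}")
def push(v,ang,gap,rad=75,z=132,flip=0):
    """pose beside lever at world lever angle: ang = joint deg; gap from lever centre line to tool axis,
    on the trailing side (black turns cw, vent ccw)"""
    if v=="V": w=180+10.7+ang; side=-1
    else: w=-90+10.7-ang; side=1
    a=np.radians(w);u=np.array([np.cos(a),np.sin(a)]);n=np.array([-u[1],u[0]])*side
    q=AX[v]+rad*u+gap*n
    return [*q,z,w+flip]
E
python3 - <<'E'
from h import *
s,p,R,ph=state();print(R.as_matrix().round(2))
for f in(0,180):
  g=push("B",0,31,flip=f);print(np.round(g,1))
g=push("B",0,33);plan([g[:2]+[235,g[3]]])
g=push("B",0,33,flip=180);plan([g[:2]+[235,g[3]]])
E
```

```text
[[-0.    0.28 -0.96]
 [ 0.   -0.96 -0.28]
 [-1.   -0.   -0.  ]]
[ 660.8 -208.8  132.   -79.3]
[ 660.8 -208.8  132.   100.7]
pos [ 165.6 -576.2  252.3] phi -74.0 J6 -4.9 F [-0.5  0.7  0.4] t 0.1
0.0178, -0.2162, -0.5793, 5.3, -0.0, 0.1, 1
pos [ 165.6 -576.2  252.3] phi -74.0 J6 -4.9 F [-0.5  0.7  0.4] t 0.1
0.0178, -0.2162, -0.5793, -174.7, -0.1, -0.0, 1
```

Call:
carry_out(commands=[0.018, -0.216, -0.579, -120, 0, 0, 1, 0.018, -0.216, -0.579, -120, 0, 0, 1, 0.018, -0.216, -0.579, -120, 0, 0, 1, 0.018, -0.216, -0.579, -120, 0, 0, 1, 0.018, -0.216, -0.579, -120, 0, 0, 1, 0.018, -0.216, -0.579, -120, 0, 0, 1, 0.018, -0.216, -0.579, -120, 0, 0, 1, 0.018, -0.216, -0.579, -120, 0, 0, 1, 0.018, -0.216, -0.579, -120, 0, 0, 1, 0.018, -0.216, -0.579, -120, 0, 0, 1, 0.018, -0.216, -0.579, -120, 0, 0, 1, 0.018, -0.216, -0.579, -120, 0, 0, 1], grip_force=20)

```text
time: 1.6
tool_pos: [662.5, -207.9, 233.6]
tcp_rot: [177.2, 89.8, 133.3]
ft_force: [0.4, 0.6, -0.5]
finger_gap: 0.1
```

Run:
```python
from h import *
g=push("B",0,33,flip=180);plan([g[:2]+[200,g[3]],g])
```

```text
pos [ 662.5 -207.9  233.6] phi 46.1 J6 -67.8 F [ 0.4  0.6 -0.5] t 1.6
0.0336, -0.0002, 0.0006, -54.6, -0.2, -0.1, 1
0.1016, -0.0002, 0.0008, -54.6, -0.2, -0.1, 1
```

Call:
carry_out(commands=[0, 0, 0, -54.6, 0, 0, 1, 0, 0, 0, -54.6, 0, 0, 1, 0, 0, 0, -54.6, 0, 0, 1, 0, 0, 0, -54.6, 0, 0, 1, 0.02, 0, 0, -54.6, 0, 0, 1, 0.04, 0, 0, -54.6, 0, 0, 1, 0.06, 0, 0, -54.6, 0, 0, 1, 0.08, 0, 0.001, -54.6, 0, 0, 1, 0.1, 0, 0.001, -54.6, 0, 0, 1, 0.1016, 0, 0.001, -54.6, 0, 0, 1])

```text
time: 2.85
tool_pos: [661.6, -207.8, 128.9]
tcp_rot: [138.0, 89.6, 148.7]
ft_force: [0.4, 1.1, -0.0]
finger_gap: -0.3
```

Run:
```python
from h import *
plan([push("B",0,k,flip=180) for k in (33,25,23,22,21,20)])
p,d,c=snap("top");cv2.imwrite("pics/c1.png",cv2.resize(p[150:280,330:480],None,fx=4,fy=4,interpolation=cv2.INTER_CUBIC)[...,::-1])
```

```text
pos [ 661.6 -207.8  128.9] phi 100.7 J6 -122.4 F [ 0.4  1.1 -0. ] t 2.85
-0.0031, -0.0008, 0.0010, -0.0, -0.3, -0.3, 1
-0.0031, -0.0008, -0.0070, -0.0, -0.3, -0.3, 1
-0.0030, -0.0008, -0.0090, -0.0, -0.3, -0.3, 1
-0.0030, -0.0008, -0.0100, -0.0, -0.3, -0.3, 1
-0.0030, -0.0008, -0.0110, -0.0, -0.3, -0.3, 1
-0.0030, -0.0008, -0.0120, -0.0, -0.3, -0.3, 1
```

View pics/c1.png

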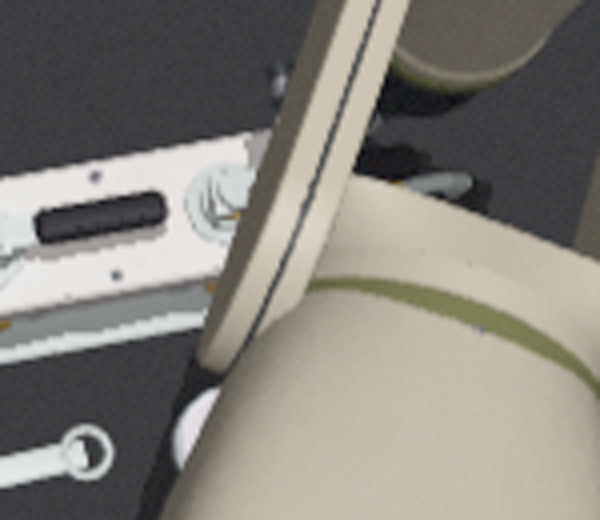

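The arm hides the lever from above, so force will tell. Approaching to contact within the 6 mm of play.

Call:
carry_out(commands=[-0.002, 0, -0.004, 0, 0, 0, 1, -0.002, 0, -0.008, 0, 0, 0, 1, -0.002, 0, -0.011, 0, 0, 0, 1, -0.002, 0, -0.013, 0, 0, 0, 1, -0.002, 0, -0.0135, 0, 0, 0, 1])

```text
time: 3.52
tool_pos: [649.8, -210.8, 133.3]
tcp_rot: [119.0, 89.8, 129.7]
ft_force: [5.3, -0.7, 0.8]
finger_gap: 0.1
```

```bash
cat >> h.py <<'E'
def rep(v):
    s,p,R,ph=state(); F=np.array(s["ft_force"]);Rm=R.as_matrix()
    q=p[:2]-AX[v]; u=Rm[:2,1]; rr=q@u; g=q@Rm[:2,2]
    print("t",s["time"],"pos",p.round(1),"phi",round(ph,1),"|r|",round(abs(rr),1),"gap",round(g,1),"F tool",Rm.T@F, "J6",s["joint_pos"][5].round(1))
E
python3 - <<'E'
from h import *
rep("B");rep("B")
E
```

```text
t 3.525 pos [ 649.8 -210.8  133.3] phi 100.7 |r| 74.9 gap 19.9 F tool [-0.7999676  -1.61888684  5.0692805 ] J6 -123.0
t 3.525 pos [ 649.8 -210.8  133.3] phi 100.7 |r| 74.9 gap 19.9 F tool [-0.7999676  -1.61888684  5.0692805 ] J6 -123.0
```

Call:
carry_out(commands=[0, 0, -0.001, 0, 0, 0, 1, 0, 0, -0.002, 0, 0, 0, 1, 0, 0, -0.003, 0, 0, 0, 1])

```text
time: 3.9
tool_pos: [647.2, -211.5, 133.5]
tcp_rot: [106.3, 89.9, 117.0]
ft_force: [6.5, -0.4, -0.3]
finger_gap: 0.0
```

Call:
carry_out(commands=[0, 0, -0.001, 0, 0, 0, 1, 0, 0, -0.001, 0, 0, 0, 1])

```text
time: 4.15
tool_pos: [646.7, -211.6, 133.6]
tcp_rot: [77.7, 89.9, 88.4]
ft_force: [5.5, 0.2, -0.9]
finger_gap: -0.0
```

Call:
carry_out(commands=[0, 0, -0.001, 0, 0, 0, 1, 0, 0, -0.001, 0, 0, 0, 1])

```text
time: 4.4
tool_pos: [646.2, -211.7, 133.7]
tcp_rot: [43.5, 89.9, 54.2]
ft_force: [6.7, -0.3, -1.1]
finger_gap: -0.1
```

Run:
```python
from h import *
rep("B")
```

```text
t 4.4 pos [ 646.2 -211.7  133.7] phi 100.7 |r| 75.2 gap 16.2 F tool [ 1.15336408 -1.56575811  6.51214638] J6 -123.3
```

Call:
carry_out(commands=[0, 0, -0.001, 0, 0, 0, 1, 0, 0, -0.002, 0, 0, 0, 1])

```text
time: 4.65
tool_pos: [645.1, -211.9, 133.8]
tcp_rot: [18.3, 89.8, 29.1]
ft_force: [9.5, -0.2, -2.4]
finger_gap: 0.3
```

Call:
carry_out(commands=[0, 0, -0.001, 0, 0, 0, 1, 0, 0, -0.0015, 0, 0, 0, 1])

```text
time: 4.9
tool_pos: [644.5, -212.0, 134.0]
tcp_rot: [7.2, 89.7, 17.9]
ft_force: [10.3, 0.8, -3.0]
finger_gap: 0.1
```

Call:
carry_out(commands=[0, 0, -0.001, 0, 0, 0, 1, 0, 0, -0.0015, 0, 0, 0, 1])

```text
time: 5.15
tool_pos: [644.1, -212.1, 134.1]
tcp_rot: [1.6, 89.6, 12.3]
ft_force: [10.3, -0.2, -2.6]
finger_gap: -0.1
```

Call:
carry_out(commands=[0, 0, -0.001, 0, 0, 0, 1, 0, 0, -0.002, 0, 0, 0, 1])

```text
time: 5.4
tool_pos: [643.3, -212.2, 134.2]
tcp_rot: [-1.7, 89.4, 9.0]
ft_force: [11.0, 1.2, -3.9]
finger_gap: -0.0
```

Run:
```python
from h import *
rep("B"); s=sense(); print(s["wrist_torque"])
```

```text
t 5.4 pos [ 643.3 -212.2  134.2] phi 100.8 |r| 75.1 gap 13.1 F tool [ 4.00689449 -0.87157324 10.98506737] J6 -123.6
[ 0.08541666 -1.80966613  0.00453282]
```

Force rose to 11 N at about 8 mm, against 5–6 N while moving, so this lever is held by the interlock. Backing off and trying the middle lever.

Run:
```python
from h import *
g=push("B",0,33,flip=180); a=push("A",0,30,flip=180)
plan([g[:2]+[134,g[3]],g[:2]+[185,g[3]],a[:2]+[185,a[3]],a])
```

```text
pos [ 643.3 -212.2  134.2] phi 100.8 J6 -123.6 F [11.   1.2 -3.9] t 5.4
0.0004, 0.0001, 0.0198, 0.1, 0.6, 0.0, 1
-0.0506, 0.0001, 0.0203, 0.1, 0.6, 0.0, 1
-0.0507, 0.1351, 0.0175, 0.1, 0.6, 0.0, 1
0.0023, 0.1351, 0.0169, 0.1, 0.6, 0.0, 1
```

Call:
carry_out(commands=[0, 0, 0.01, 0, 0.6, 0, 1, 0, 0, 0.02, 0, 0.6, 0, 1, -0.03, 0, 0.02, 0, 0.6, 0, 1, -0.05, 0, 0.02, 0, 0.6, 0, 1, -0.05, 0.05, 0.019, 0, 0.6, 0, 1, -0.05, 0.1, 0.018, 0, 0.6, 0, 1, -0.05, 0.135, 0.0175, 0, 0.6, 0, 1, -0.03, 0.135, 0.017, 0, 0.6, 0, 1, -0.01, 0.135, 0.017, 0, 0.6, 0, 1, 0.001, 0.135, 0.017, 0, 0.6, 0, 1, 0.001, 0.135, 0.017, 0, 0.6, 0, 1])

```text
time: 6.78
tool_pos: [633.7, -77.2, 131.1]
tcp_rot: [164.6, 89.8, 175.3]
ft_force: [-0.7, -0.7, 0.1]
finger_gap: -0.0
```

Run:
```python
from h import *
rep("A"); plan([push("A",0,k,flip=180) for k in(26,22,19,17)])
```

```text
t 6.775 pos [633.7 -77.2 131.1] phi 100.7 |r| 75.6 gap 28.8 F tool [-0.08906349 -0.58716893 -0.8513792 ] J6 -112.2
pos [633.7 -77.2 131.1] phi 100.7 J6 -112.2 F [-0.7 -0.7  0.1] t 6.775
-0.0008, 0.0006, -0.0028, -0.0, -0.2, -0.1, 1
-0.0008, 0.0006, -0.0068, -0.0, -0.2, -0.1, 1
-0.0008, 0.0006, -0.0098, -0.0, -0.2, -0.1, 1
-0.0008, 0.0006, -0.0118, -0.0, -0.2, -0.1, 1
```

Call:
carry_out(commands=[0, 0, -0.003, 0, 0, 0, 1, 0, 0, -0.006, 0, 0, 0, 1, 0, 0, -0.009, 0, 0, 0, 1, 0, 0, -0.011, 0, 0, 0, 1, 0, 0, -0.0125, 0, 0, 0, 1, 0, 0, -0.0125, 0, 0, 0, 1])

```text
time: 7.52
tool_pos: [622.1, -80.0, 132.0]
tcp_rot: [-161.3, 89.9, -150.6]
ft_force: [4.2, -2.9, 0.1]
finger_gap: -0.2
```

Call:
carry_out(commands=[0, 0, -0.001, 0, 0, 0, 1, 0, 0, -0.002, 0, 0, 0, 1])

```text
time: 7.78
tool_pos: [620.4, -80.5, 132.3]
tcp_rot: [-118.5, 89.9, -107.8]
ft_force: [4.3, -1.3, -1.8]
finger_gap: -0.4
```

Call:
carry_out(commands=[0, 0, -0.001, 0, 0, 0, 1, 0, 0, -0.002, 0, 0, 0, 1])

```text
time: 8.02
tool_pos: [618.4, -80.9, 132.3]
tcp_rot: [-116.4, 89.9, -105.7]
ft_force: [4.4, -1.7, -1.6]
finger_gap: -0.1
```

Call:
carry_out(commands=[0, 0, -0.001, 0, 0, 0, 1, 0, 0, -0.002, 0, 0, 0, 1])

```text
time: 8.28
tool_pos: [616.4, -81.3, 132.3]
tcp_rot: [-115.3, 89.9, -104.7]
ft_force: [5.0, -1.4, -0.5]
finger_gap: 0.2
```

Run:
```python
from h import *
rep("A")
```

```text
t 8.275 pos [616.4 -81.3 132.3] phi 100.7 |r| 76.4 gap 11.1 F tool [ 0.45196618 -2.35036541  4.66837108] J6 -112.9
```

The middle lever gives: 10 mm of travel at a steady 4–5 N. It goes first. Planning the arc.

Run:
```python
from h import *
plan([push("A",k,20.5,flip=180,z=131) for k in np.linspace(10,46,12)])
```

```text
pos [616.4 -81.3 132.3] phi 100.7 J6 -112.9 F [ 5.  -1.4 -0.5] t 8.275
0.0013, -0.0010, -0.0039, 10.0, -0.0, 0.1, 1
0.0013, -0.0013, -0.0083, 13.3, -0.0, 0.1, 1
0.0013, -0.0013, -0.0128, 16.5, -0.0, 0.1, 1
0.0013, -0.0011, -0.0172, 19.8, -0.0, 0.1, 1
0.0013, -0.0006, -0.0216, 23.1, -0.0, 0.1, 1
0.0013, 0.0001, -0.0260, 26.4, -0.0, 0.1, 1
0.0013, 0.0011, -0.0303, 29.6, -0.0, 0.1, 1
0.0013, 0.0023, -0.0346, 32.9, -0.0, 0.1, 1
0.0013, 0.0038, -0.0388, 36.2, -0.0, 0.1, 1
0.0013, 0.0055, -0.0429, 39.4, -0.0, 0.1, 1
0.0013, 0.0074, -0.0469, 42.7, -0.0, 0.1, 1
0.0013, 0.0096, -0.0508, 46.0, -0.0, 0.1, 1
```

Call:
carry_out(commands=[0.001, -0.001, -0.004, 5, 0, 0, 1, 0.001, -0.001, -0.008, 11, 0, 0, 1, 0.001, -0.001, -0.013, 16.5, 0, 0, 1, 0.001, -0.001, -0.017, 20, 0, 0, 1, 0.001, -0.001, -0.0215, 23, 0, 0, 1, 0.001, 0, -0.026, 26.4, 0, 0, 1, 0.001, 0.001, -0.03, 29.6, 0, 0, 1, 0.001, 0.002, -0.0345, 33, 0, 0, 1, 0.001, 0.004, -0.039, 36, 0, 0, 1, 0.001, 0.0055, -0.043, 39.4, 0, 0, 1, 0.001, 0.0075, -0.047, 42.7, 0, 0, 1, 0.001, 0.0095, -0.051, 46, 0, 0, 1])

```text
time: 9.78
tool_pos: [564.6, -81.3, 131.7]
tcp_rot: [-23.7, 89.9, -59.2]
ft_force: [4.7, 0.0, 0.1]
finger_gap: 0.2
```

Run:
```python
from h import *
rep("A"); plan([push("A",k,20.5,flip=180,z=132) for k in np.linspace(49,80,12)])
```

```text
t 9.775 pos [564.6 -81.3 131.7] phi 54.6 |r| 75.0 gap 20.6 F tool [-0.05455215  2.74003248  3.77910195] J6 -67.9
pos [564.6 -81.3 131.7] phi 54.6 J6 -67.9 F [4.7 0.  0.1] t 9.775
-0.0003, -0.0009, -0.0039, 2.9, 0.1, 0.0, 1
-0.0003, -0.0017, -0.0076, 5.7, 0.1, 0.0, 1
-0.0003, -0.0022, -0.0114, 8.5, 0.1, 0.0, 1
-0.0003, -0.0026, -0.0152, 11.3, 0.1, 0.0, 1
-0.0003, -0.0027, -0.0190, 14.2, 0.1, 0.0, 1
-0.0003, -0.0027, -0.0229, 17.0, 0.1, 0.0, 1
-0.0003, -0.0025, -0.0267, 19.8, 0.1, 0.0, 1
-0.0003, -0.0021, -0.0305, 22.6, 0.1, 0.0, 1
-0.0003, -0.0015, -0.0343, 25.4, 0.1, 0.0, 1
-0.0003, -0.0008, -0.0380, 28.2, 0.1, 0.0, 1
-0.0003, 0.0002, -0.0417, 31.1, 0.1, 0.0, 1
-0.0004, 0.0013, -0.0454, 33.9, 0.1, 0.0, 1
```

Call:
carry_out(commands=[0, -0.001, -0.004, 3, 0, 0, 1, 0, -0.0015, -0.0075, 6, 0, 0, 1, 0, -0.002, -0.0115, 8.5, 0, 0, 1, 0, -0.0025, -0.015, 11.5, 0, 0, 1, 0, -0.0025, -0.019, 14, 0, 0, 1, 0, -0.0025, -0.023, 17, 0, 0, 1, 0, -0.0025, -0.0265, 20, 0, 0, 1, 0, -0.002, -0.0305, 22.5, 0, 0, 1, 0, -0.0015, -0.0345, 25.5, 0, 0, 1, 0, -0.001, -0.038, 28, 0, 0, 1, 0, 0, -0.0415, 31, 0, 0, 1, 0, 0.0015, -0.0455, 34, 0, 0, 1])

```text
time: 11.28
tool_pos: [528.2, -54.0, 132.0]
tcp_rot: [-2.7, 89.9, -72.2]
ft_force: [2.4, -3.0, 0.5]
finger_gap: -0.0
```

Run:
```python
from h import *
rep("A"); plan([push("A",k,20.5,flip=180,z=132) for k in (82,84,86,87,88,89,90)])
```

```text
t 11.275 pos [528.2 -54.  132. ] phi 20.5 |r| 75.1 gap 20.9 F tool [-0.49019949  1.14052051  3.6699473 ] J6 -31.8
pos [528.2 -54.  132. ] phi 20.5 J6 -31.8 F [ 2.4 -3.   0.5] t 11.275
-0.0000, -0.0005, -0.0027, 1.8, 0.1, 0.0, 1
-0.0001, -0.0011, -0.0054, 3.8, 0.1, 0.0, 1
-0.0001, -0.0016, -0.0080, 5.8, 0.1, -0.0, 1
-0.0001, -0.0018, -0.0094, 6.8, 0.1, -0.0, 1
-0.0001, -0.0020, -0.0107, 7.8, 0.1, -0.0, 1
-0.0001, -0.0021, -0.0121, 8.8, 0.1, -0.0, 1
-0.0001, -0.0023, -0.0134, 9.8, 0.1, -0.0, 1
```

Call:
carry_out(commands=[0, -0.0005, -0.0015, 1, 0, 0, 1, 0, -0.0005, -0.003, 2, 0, 0, 1, 0, -0.001, -0.0045, 3, 0, 0, 1, 0, -0.001, -0.006, 4.2, 0, 0, 1, 0, -0.0015, -0.0075, 5.5, 0, 0, 1, 0, -0.0017, -0.0085, 6.2, 0, 0, 1])

```text
time: 12.02
tool_pos: [523.4, -46.6, 131.9]
tcp_rot: [-13.0, 89.9, -88.8]
ft_force: [-0.4, -3.4, 1.2]
finger_gap: 0.1
```

Call:
carry_out(commands=[0, 0, -0.0007, 0.5, 0, 0, 1, 0, 0, -0.0013, 1, 0, 0, 1])

```text
time: 12.28
tool_pos: [522.9, -45.3, 131.8]
tcp_rot: [-23.9, 89.9, -100.7]
ft_force: [-1.9, -4.8, 2.4]
finger_gap: 0.2
```

Run:
```python
from h import *
rep("A"); plan([push("A",k,20.5,flip=180,z=132) for k in (88,89,90,91)])
```

```text
t 12.275 pos [522.9 -45.3 131.8] phi 13.2 |r| 75.0 gap 20.5 F tool [-2.34896323 -2.93768018  4.24904199] J6 -23.6
pos [522.9 -45.3 131.8] phi 13.2 J6 -23.6 F [-1.9 -4.8  2.4] t 12.275
-0.0002, -0.0002, -0.0006, 0.5, 0.1, 0.0, 1
-0.0002, -0.0005, -0.0020, 1.5, 0.1, 0.0, 1
-0.0002, -0.0008, -0.0033, 2.5, 0.1, 0.0, 1
-0.0002, -0.0011, -0.0046, 3.5, 0.1, 0.0, 1
```

Call:
carry_out(commands=[0, 0, -0.0007, 0.5, 0, 0, 1, 0, -0.0003, -0.0013, 1, 0, 0, 1])

```text
time: 12.52
tool_pos: [522.3, -44.1, 131.7]
tcp_rot: [-24.3, 89.9, -102.2]
ft_force: [-1.4, -4.7, 1.1]
finger_gap: -0.1
```

Call:
carry_out(commands=[0, 0, -0.0007, 0.5, 0, 0, 1, 0, -0.0003, -0.0013, 1, 0, 0, 1])

```text
time: 12.78
tool_pos: [521.8, -42.9, 131.7]
tcp_rot: [-17.9, 89.9, -96.8]
ft_force: [-0.1, -6.0, 2.2]
finger_gap: 0.2
```

Call:
carry_out(commands=[0, 0, -0.0005, 0.4, 0, 0, 1, 0, 0, -0.001, 0.7, 0, 0, 1])

```text
time: 13.02
tool_pos: [521.6, -42.5, 131.8]
tcp_rot: [-12.3, 89.8, -91.9]
ft_force: [0.0, -9.1, 0.8]
finger_gap: 0.2
```

Run:
```python
from h import *
rep("A")
```

```text
t 13.025 pos [521.6 -42.5 131.8] phi 10.4 |r| 74.7 gap 21.2 F tool [-0.7434611  -1.62347809  8.98996557] J6 -20.5
```

Call:
carry_out(commands=[0, 0, -0.0005, 0, 0, 0, 1, 0, 0, -0.001, 0, 0, 0, 1])

```text
time: 13.28
tool_pos: [521.5, -42.3, 131.9]
tcp_rot: [-8.2, 89.7, -87.8]
ft_force: [-0.3, -9.1, 1.2]
finger_gap: -0.4
```

Call:
carry_out(commands=[0, 0, -0.0005, 0, 0, 0, 1, 0, 0, -0.001, 0, 0, 0, 1])

```text
time: 13.52
tool_pos: [521.5, -42.2, 132.0]
tcp_rot: [-4.1, 89.7, -83.8]
ft_force: [-1.0, -9.9, 1.5]
finger_gap: 0.0
```

Run:
```python
from h import *
rep("A")
g=push("A",90,45,flip=180); b=push("B",0,33,flip=180)
plan([g[:2]+[132,g[3]],g[:2]+[185,g[3]],b[:2]+[185,b[3]],b])
```

```text
t 13.525 pos [521.5 -42.2 132. ] phi 10.3 |r| 74.7 gap 21.0 F tool [-1.48690776 -2.77557864  9.54203691] J6 -20.3
pos [521.5 -42.2 132. ] phi 10.3 J6 -20.3 F [-1.  -9.9  1.5] t 13.525
0.0001, 0.0000, 0.0245, -0.4, 0.3, 0.0, 1
-0.0529, 0.0000, 0.0248, -0.4, 0.3, 0.0, 1
-0.0519, 0.1091, 0.1891, -90.4, 0.3, 0.3, 1
0.0011, 0.1091, 0.1888, -90.4, 0.3, 0.3, 1
```

It stalled at 9–10 N at the expected 90°, so the middle valve is home. Moving back to the far lever.

Call:
carry_out(commands=[0, 0, 0.012, 0, 0, 0, 1, 0, 0, 0.025, 0, 0, 0, 1, -0.03, 0, 0.025, 0, 0, 0, 1, -0.053, 0, 0.025, -5, 0, 0, 1, -0.053, 0.02, 0.06, -15, 0, 0, 1, -0.053, 0.05, 0.1, -25, 0, 0, 1, -0.053, 0.08, 0.14, -35, 0, 0, 1, -0.053, 0.1, 0.17, -45, 0, 0, 1, -0.053, 0.109, 0.189, -55, 0, 0, 1, -0.053, 0.109, 0.189, -65, 0, 0, 1, -0.053, 0.109, 0.189, -75, 0, 0, 1, -0.053, 0.109, 0.189, -85, 0, 0, 1])

```text
time: 15.02
tool_pos: [662.5, -208.8, 185.4]
tcp_rot: [-94.4, 89.7, -88.8]
ft_force: [0.2, -0.2, 0.5]
finger_gap: 0.2
```

Run:
```python
from h import *
b=push("B",0,30,flip=180)
rep("B");plan([b, push("B",0,20,flip=180)])
p,d,c=snap("top");cv2.imwrite("pics/c2.png",cv2.resize(p[160:280,190:450],None,fx=3,fy=3,interpolation=cv2.INTER_CUBIC)[...,::-1])
```

```text
t 15.025 pos [ 662.5 -208.8  185.4] phi 95.6 |r| 72.2 gap 39.2 F tool [-0.50720944 -0.23247035  0.20329827] J6 -117.2
pos [ 662.5 -208.8  185.4] phi 95.6 J6 -117.2 F [ 0.2 -0.2  0.5] t 15.025
0.0534, 0.0004, -0.0027, -5.1, -0.0, 0.3, 1
0.0534, -0.0005, -0.0127, -5.1, -0.0, 0.3, 1
```

View pics/c2.png

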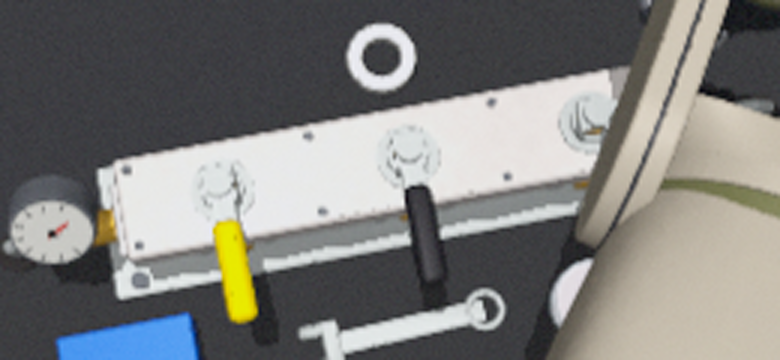

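The picture shows the middle lever at (425,235) parallel to the yellow one, so it is shut. Now the far lever.

Call:
carry_out(commands=[0, 0, 0, -5, 0, 0, 1, 0.02, 0, 0, -5, 0, 0, 1, 0.04, 0, -0.001, -5, 0, 0, 1, 0.052, 0, -0.002, -5, 0, 0, 1, 0.052, 0, -0.006, -5, 0, 0, 1, 0.052, 0, -0.01, -5, 0, 0, 1, 0.052, 0, -0.014, -5, 0, 0, 1, 0.052, 0, -0.017, -5, 0, 0, 1, 0.052, 0, -0.019, -5, 0, 0, 1])

```text
time: 16.2
tool_pos: [644.5, -211.3, 134.5]
tcp_rot: [-72.4, 89.6, -61.3]
ft_force: [5.1, 0.5, -0.8]
finger_gap: -0.0
```

Call:
carry_out(commands=[0, 0, -0.001, 0, 0, 0, 1, 0, 0, -0.002, 0, 0, 0, 1])

```text
time: 16.45
tool_pos: [643.0, -211.6, 134.7]
tcp_rot: [-65.9, 89.6, -54.8]
ft_force: [4.7, -0.5, -0.5]
finger_gap: -0.5
```

Call:
carry_out(commands=[0, 0, -0.001, 0, 0, 0, 1, 0, 0, -0.002, 0, 0, 0, 1])

```text
time: 16.7
tool_pos: [641.1, -211.9, 134.7]
tcp_rot: [-65.3, 89.6, -54.2]
ft_force: [5.2, 0.3, -1.2]
finger_gap: -0.3
```

Run:
```python
from h import *
rep("B"); plan([push("B",k,20.5,flip=180,z=131) for k in np.linspace(10,46,12)])
```

```text
t 16.7 pos [ 641.1 -211.9  134.7] phi 101.1 |r| 74.5 gap 10.5 F tool [ 1.26964109 -0.68578551  5.19352455] J6 -123.6
pos [ 641.1 -211.9  134.7] phi 101.1 J6 -123.6 F [ 5.2  0.3 -1.2] t 16.7
0.0037, -0.0029, -0.0039, 10.4, 0.2, 0.4, 1
0.0037, -0.0032, -0.0084, 13.7, 0.2, 0.4, 1
0.0037, -0.0032, -0.0128, 17.0, 0.2, 0.4, 1
0.0037, -0.0029, -0.0172, 20.3, 0.2, 0.3, 1
0.0036, -0.0024, -0.0216, 23.5, 0.2, 0.3, 1
0.0036, -0.0016, -0.0260, 26.8, 0.3, 0.3, 1
0.0036, -0.0006, -0.0303, 30.1, 0.3, 0.3, 1
0.0036, 0.0006, -0.0346, 33.4, 0.3, 0.3, 1
0.0036, 0.0021, -0.0388, 36.6, 0.3, 0.3, 1
0.0035, 0.0039, -0.0429, 39.9, 0.3, 0.3, 1
0.0035, 0.0058, -0.0469, 43.2, 0.3, 0.3, 1
0.0035, 0.0080, -0.0507, 46.4, 0.3, 0.3, 1
```

It gives now, a steady 5 N past where it was blocked. Sweeping.

Call:
carry_out(commands=[0.001, -0.0015, -0.004, 5, 0, 0, 1, 0.002, -0.003, -0.008, 11, 0, 0, 1, 0.003, -0.003, -0.013, 17, 0, 0, 1, 0.003, -0.003, -0.017, 20.5, 0, 0, 1, 0.003, -0.0025, -0.0215, 23.5, 0, 0, 1, 0.003, -0.0015, -0.026, 27, 0, 0, 1, 0.003, -0.0005, -0.03, 30, 0, 0, 1, 0.003, 0.0005, -0.0345, 33.4, 0, 0, 1, 0.003, 0.002, -0.039, 36.6, 0, 0, 1, 0.003, 0.004, -0.043, 40, 0, 0, 1, 0.003, 0.006, -0.047, 43, 0, 0, 1, 0.003, 0.008, -0.051, 46.4, 0, 0, 1])

```text
time: 18.2
tool_pos: [590.0, -214.3, 132.4]
tcp_rot: [-12.6, 89.5, -47.9]
ft_force: [6.2, -0.8, 1.5]
finger_gap: -0.0
```

Run:
```python
from h import *
rep("B"); plan([push("B",k,20.5,flip=180,z=132) for k in np.linspace(49,80,12)])
```

```text
t 18.2 pos [ 590.  -214.3  132.4] phi 54.6 |r| 75.2 gap 21.0 F tool [-1.40900425  2.92623879  5.484239  ] J6 -79.1
pos [ 590.  -214.3  132.4] phi 54.6 J6 -79.1 F [ 6.2 -0.8  1.5] t 18.2
0.0004, -0.0008, -0.0044, 2.9, 0.5, 0.1, 1
0.0003, -0.0015, -0.0082, 5.8, 0.5, 0.1, 1
0.0003, -0.0020, -0.0120, 8.6, 0.5, 0.1, 1
0.0003, -0.0024, -0.0158, 11.4, 0.5, 0.1, 1
0.0002, -0.0026, -0.0196, 14.2, 0.5, 0.0, 1
0.0002, -0.0025, -0.0234, 17.0, 0.5, 0.0, 1
0.0002, -0.0023, -0.0272, 19.8, 0.5, 0.0, 1
0.0001, -0.0019, -0.0310, 22.7, 0.5, 0.0, 1
0.0001, -0.0013, -0.0348, 25.5, 0.5, -0.0, 1
0.0001, -0.0006, -0.0386, 28.3, 0.5, -0.0, 1
0.0000, 0.0004, -0.0423, 31.1, 0.5, -0.0, 1
-0.0000, 0.0015, -0.0459, 33.9, 0.5, -0.0, 1
```

Call:
carry_out(commands=[0, -0.001, -0.004, 3, 0, 0, 1, 0, -0.0015, -0.008, 6, 0, 0, 1, 0, -0.002, -0.012, 8.5, 0, 0, 1, 0, -0.0025, -0.016, 11.5, 0, 0, 1, 0, -0.0025, -0.0195, 14, 0, 0, 1, 0, -0.0025, -0.0235, 17, 0, 0, 1, 0, -0.0025, -0.027, 20, 0, 0, 1, 0, -0.002, -0.031, 22.5, 0, 0, 1, 0, -0.0015, -0.035, 25.5, 0, 0, 1, 0, -0.0005, -0.0385, 28, 0, 0, 1, 0, 0.0005, -0.042, 31, 0, 0, 1, 0, 0.0015, -0.046, 34, 0, 0, 1])

```text
time: 19.7
tool_pos: [553.5, -187.3, 132.6]
tcp_rot: [19.2, 89.4, -50.3]
ft_force: [3.7, -2.3, 1.1]
finger_gap: -0.0
```

Call:
carry_out(commands=[0, -0.0005, -0.0015, 1, 0, 0, 1, 0, -0.0005, -0.003, 2, 0, 0, 1, 0, -0.001, -0.0045, 3, 0, 0, 1, 0, -0.001, -0.006, 4.2, 0, 0, 1, 0, -0.0015, -0.0075, 5.5, 0, 0, 1, 0, -0.0017, -0.0085, 6.2, 0, 0, 1])

```text
time: 20.45
tool_pos: [548.7, -180.0, 132.5]
tcp_rot: [23.2, 89.4, -52.5]
ft_force: [-1.3, -5.9, 2.3]
finger_gap: 0.0
```

Run:
```python
from h import *
rep("B"); plan([push("B",k,20.5,flip=180,z=132) for k in (88,89,90,91)])
```

```text
t 20.45 pos [ 548.7 -180.   132.5] phi 14.3 |r| 75.3 gap 21.3 F tool [-2.20979371 -2.70073727  5.37211297] J6 -37.2
pos [ 548.7 -180.   132.5] phi 14.3 J6 -37.2 F [-1.3 -5.9  2.3] t 20.45
0.0005, -0.0003, -0.0028, 1.6, 0.6, -0.2, 1
0.0005, -0.0006, -0.0042, 2.6, 0.6, -0.3, 1
0.0005, -0.0009, -0.0055, 3.6, 0.5, -0.3, 1
0.0004, -0.0011, -0.0068, 4.6, 0.5, -0.3, 1
```

Call:
carry_out(commands=[0, -0.0002, -0.001, 0.7, 0, 0, 1, 0, -0.0004, -0.002, 1.4, 0, 0, 1])

```text
time: 20.7
tool_pos: [547.7, -178.2, 132.5]
tcp_rot: [23.6, 89.4, -53.6]
ft_force: [-1.3, -4.9, 3.1]
finger_gap: -0.0
```

Call:
carry_out(commands=[0, 0, -0.0007, 0.5, 0, 0, 1, 0, -0.0003, -0.0013, 1, 0, 0, 1])

```text
time: 20.95
tool_pos: [547.1, -176.9, 132.5]
tcp_rot: [24.5, 89.4, -53.7]
ft_force: [-0.2, -4.1, 2.1]
finger_gap: -0.2
```

Call:
carry_out(commands=[0, 0, -0.0007, 0.5, 0, 0, 1, 0, -0.0003, -0.0013, 1, 0, 0, 1])

```text
time: 21.2
tool_pos: [546.5, -175.6, 132.4]
tcp_rot: [25.7, 89.4, -53.6]
ft_force: [-0.9, -5.3, 2.3]
finger_gap: 0.2
```

Call:
carry_out(commands=[0, 0, -0.0005, 0.3, 0, 0, 1, 0, 0, -0.001, 0.5, 0, 0, 1])

```text
time: 21.45
tool_pos: [546.4, -175.1, 132.5]
tcp_rot: [24.2, 89.3, -55.5]
ft_force: [-0.4, -8.8, 2.4]
finger_gap: -0.1
```

Run:
```python
from h import *
rep("B")
```

```text
t 21.45 pos [ 546.4 -175.1  132.5] phi 10.2 |r| 75.0 gap 21.3 F tool [-2.27875468 -1.92612993  8.60371939] J6 -32.8
```

Call:
carry_out(commands=[0, 0, -0.0005, 0, 0, 0, 1, 0, 0, -0.001, 0, 0, 0, 1])

```text
time: 21.7
tool_pos: [546.3, -174.9, 132.7]
tcp_rot: [22.6, 89.3, -57.2]
ft_force: [0.3, -10.2, 1.5]
finger_gap: -0.2
```

Call:
carry_out(commands=[0, 0, -0.0005, 0, 0, 0, 1, 0, 0, -0.001, 0, 0, 0, 1])

```text
time: 21.95
tool_pos: [546.3, -174.8, 132.8]
tcp_rot: [21.2, 89.2, -58.7]
ft_force: [-0.2, -10.4, 0.7]
finger_gap: 0.1
```

Run:
```python
from h import *
rep("B")
g=push("B",90,45,flip=180)
v=push("V",0,32,flip=180)
print(v)
plan([g[:2]+[132,g[3]],g[:2]+[190,g[3]],v[:2]+[190,v[3]],v])
v=push("V",0,32,flip=0);plan([v])
```

```text
t 21.95 pos [ 546.3 -174.8  132.8] phi 10.2 |r| 75.0 gap 21.0 F tool [-0.58433089 -2.06732748 10.20353786] J6 -32.6
[np.float64(486.5977154898374), np.float64(141.97134086886547), 132, 370.7]
pos [ 546.3 -174.8  132.8] phi 10.2 J6 -32.6 F [ -0.2 -10.4   0.7] t 21.95
0.0011, 0.0004, 0.0246, -0.5, 0.8, -0.3, 1
-0.0569, 0.0007, 0.0254, -0.5, 0.8, -0.3, 1
-0.0616, -0.0025, -0.3215, -0.5, 0.8, -0.3, 1
-0.0036, -0.0028, -0.3223, -0.5, 0.8, -0.3, 1
pos [ 546.3 -174.8  132.8] phi 10.2 J6 -32.6 F [ -0.2 -10.4   0.7] t 21.95
-0.0036, -0.0028, -0.3223, 179.5, -0.5, -1.2, 1
```

The far valve is home too (10 N stall at 90°). Moving to the vent's +y side.

Call:
carry_out(commands=[0, 0, 0.012, 0, 0, 0, 1, 0, 0, 0.025, 0, 0, 0, 1, -0.03, 0, 0.025, 0, 0.8, 0, 1, -0.06, 0, 0.025, 0, 0.8, 0, 1, -0.06, 0, -0.035, 0, 0.8, 0, 1, -0.06, -0.001, -0.095, 0, 0.8, 0, 1, -0.06, -0.001, -0.155, 0, 0.8, 0, 1, -0.06, -0.002, -0.215, 0, 0.8, 0, 1, -0.06, -0.002, -0.27, 0, 0.8, 0, 1, -0.06, -0.0025, -0.3215, 0, 0.8, 0, 1, -0.06, -0.0025, -0.3215, 0, 0.8, 0, 1, -0.03, -0.0025, -0.3215, 0, 0.8, 0, 1])

```text
time: 23.45
tool_pos: [489.1, 142.0, 160.7]
tcp_rot: [93.5, 89.4, 13.7]
ft_force: [-0.2, -0.7, -1.3]
finger_gap: 0.0
```

Run:
```python
from h import *
rep("V");plan([push("V",0,k,flip=180) for k in(32,25,19)])
p,d,c=snap("top");cv2.imwrite("pics/c3.png",cv2.resize(p[160:280,190:450],None,fx=3,fy=3,interpolation=cv2.INTER_CUBIC)[...,::-1])
```

```text
t 23.45 pos [489.1 142.  160.7] phi 10.2 |r| 72.8 gap -31.0 F tool [ 1.33401096 -0.33543339  0.64547869] J6 0.1
pos [489.1 142.  160.7] phi 10.2 J6 0.1 F [-0.2 -0.7 -1.3] t 23.45
0.0286, -0.0027, -0.0004, -0.5, -0.0, -0.6, 1
0.0286, -0.0027, 0.0066, -0.5, -0.0, -0.6, 1
0.0286, -0.0026, 0.0126, -0.5, -0.0, -0.6, 1
```

View pics/c3.png

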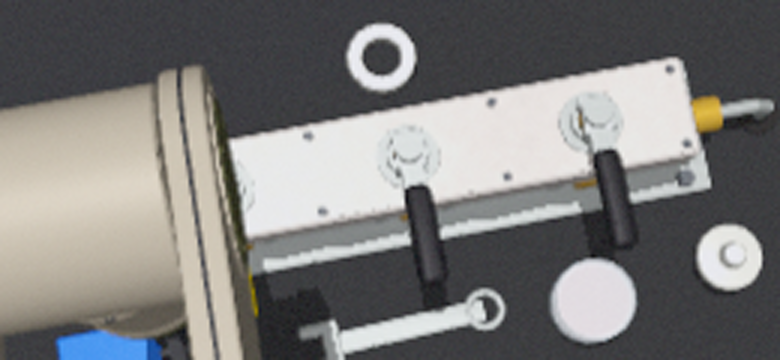

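Both black levers, at (425,235) and (615,200), are shut and parallel. The bystanders are where they were. Now lowering and touching the vent.

Call:
carry_out(commands=[0.015, -0.0025, 0, 0, 0, -0.6, 1, 0.028, -0.0025, 0, 0, 0, -0.6, 1, 0.028, -0.0025, 0.004, 0, 0, -0.6, 1, 0.028, -0.0025, 0.008, 0, 0, -0.6, 1, 0.028, -0.0025, 0.011, 0, 0, -0.6, 1, 0.028, -0.0025, 0.0125, 0, 0, -0.6, 1])

```text
time: 24.25
tool_pos: [486.1, 128.2, 127.2]
tcp_rot: [-97.7, 89.6, -177.5]
ft_force: [0.8, 3.6, -0.1]
finger_gap: 0.0
```

Call:
carry_out(commands=[0, 0, 0.001, 0, 0, 0, 1, 0, 0, 0.002, 0, 0, 0, 1])

```text
time: 24.5
tool_pos: [486.3, 126.5, 127.3]
tcp_rot: [-102.2, 89.6, 178.0]
ft_force: [-1.2, 4.0, 0.7]
finger_gap: -0.1
```

Call:
carry_out(commands=[0, 0, 0.001, 0, 0, 0, 1, 0, 0, 0.002, 0, 0, 0, 1])

```text
time: 24.75
tool_pos: [486.5, 124.7, 127.2]
tcp_rot: [-102.8, 89.6, 177.4]
ft_force: [-1.6, 2.6, 1.2]
finger_gap: 0.1
```

Call:
carry_out(commands=[0, 0, 0.001, 0, 0, 0, 1, 0, 0, 0.002, 0, 0, 0, 1])

```text
time: 25.0
tool_pos: [486.8, 122.6, 127.2]
tcp_rot: [-102.5, 89.5, 177.7]
ft_force: [-1.8, 3.2, 2.0]
finger_gap: 0.1
```

Call:
carry_out(commands=[0, 0, 0.001, 0, 0, 0, 1, 0, 0, 0.002, 0, 0, 0, 1])

```text
time: 25.25
tool_pos: [487.1, 120.6, 127.2]
tcp_rot: [-102.3, 89.5, 177.9]
ft_force: [-2.5, 3.3, 1.7]
finger_gap: 0.2
```

Run:
```python
from h import *
rep("V");plan([push("V",k,20.5,flip=180,z=132) for k in np.linspace(10,46,12)])
```

```text
t 25.25 pos [487.1 120.6 127.2] phi 10.2 |r| 78.6 gap -10.2 F tool [-1.67381376 -1.92762072 -3.72279811] J6 -2.2
pos [487.1 120.6 127.2] phi 10.2 J6 -2.2 F [-2.5  3.3  1.7] t 25.25
-0.0048, 0.0010, 0.0037, -10.5, -0.1, 0.4, 1
-0.0048, 0.0008, 0.0082, -13.8, -0.2, 0.4, 1
-0.0049, 0.0008, 0.0126, -17.0, -0.2, 0.4, 1
-0.0049, 0.0011, 0.0170, -20.3, -0.2, 0.4, 1
-0.0049, 0.0016, 0.0215, -23.6, -0.2, 0.4, 1
-0.0049, 0.0024, 0.0258, -26.9, -0.2, 0.4, 1
-0.0049, 0.0034, 0.0302, -30.1, -0.2, 0.4, 1
-0.0049, 0.0046, 0.0344, -33.4, -0.2, 0.4, 1
-0.0049, 0.0061, 0.0386, -36.7, -0.2, 0.4, 1
-0.0050, 0.0079, 0.0427, -39.9, -0.3, 0.4, 1
-0.0050, 0.0098, 0.0467, -43.2, -0.3, 0.4, 1
-0.0050, 0.0120, 0.0505, -46.5, -0.3, 0.4, 1
```

The vent is free: 8° of travel at about 4 N. Sweeping.

Call:
carry_out(commands=[-0.001, 0.0005, 0.004, -5, 0, 0, 1, -0.002, 0.001, 0.008, -11, 0, 0, 1, -0.003, 0.001, 0.0125, -17, 0, 0, 1, -0.003, 0.001, 0.017, -20.5, 0, 0, 1, -0.003, 0.0015, 0.0215, -23.5, 0, 0, 1, -0.003, 0.0025, 0.026, -27, 0, 0, 1, -0.003, 0.0035, 0.03, -30, 0, 0, 1, -0.003, 0.0045, 0.0345, -33.4, 0, 0, 1, -0.003, 0.006, 0.0385, -36.6, 0, 0, 1, -0.003, 0.008, 0.0425, -40, 0, 0, 1, -0.003, 0.01, 0.0465, -43, 0, 0, 1, -0.003, 0.012, 0.0505, -46.5, 0, 0, 1])

```text
time: 26.75
tool_pos: [506.9, 72.2, 129.2]
tcp_rot: [-142.6, 89.4, -175.8]
ft_force: [-3.3, 0.6, -0.6]
finger_gap: -0.0
```

Run:
```python
from h import *
rep("V"); plan([push("V",k,20.5,flip=180,z=131) for k in np.linspace(49,80,12)])
```

```text
t 26.75 pos [506.9  72.2 129.2] phi 56.8 |r| 76.2 gap -21.0 F tool [ 0.59230422 -1.30297492 -3.12175513] J6 -54.4
pos [506.9  72.2 129.2] phi 56.8 J6 -54.4 F [-3.3  0.6 -0.6] t 26.75
-0.0019, 0.0002, 0.0044, -2.9, -0.5, 0.4, 1
-0.0019, -0.0005, 0.0081, -5.7, -0.5, 0.4, 1
-0.0019, -0.0010, 0.0119, -8.5, -0.5, 0.3, 1
-0.0020, -0.0014, 0.0157, -11.4, -0.5, 0.3, 1
-0.0020, -0.0015, 0.0195, -14.2, -0.5, 0.3, 1
-0.0020, -0.0015, 0.0233, -17.0, -0.5, 0.3, 1
-0.0021, -0.0013, 0.0272, -19.8, -0.6, 0.3, 1
-0.0021, -0.0009, 0.0310, -22.6, -0.6, 0.3, 1
-0.0021, -0.0003, 0.0347, -25.4, -0.6, 0.3, 1
-0.0022, 0.0004, 0.0385, -28.3, -0.6, 0.2, 1
-0.0022, 0.0014, 0.0422, -31.1, -0.6, 0.2, 1
-0.0023, 0.0025, 0.0458, -33.9, -0.6, 0.2, 1
```

Call:
carry_out(commands=[0, 0, 0.0045, -3, 0, 0, 1, -0.001, -0.0005, 0.008, -6, 0, 0, 1, -0.001, -0.001, 0.012, -8.5, 0, 0, 1, -0.001, -0.0015, 0.0155, -11.5, 0, 0, 1, -0.001, -0.0015, 0.0195, -14, 0, 0, 1, -0.001, -0.0015, 0.0235, -17, 0, 0, 1, -0.001, -0.0015, 0.027, -20, 0, 0, 1, -0.001, -0.001, 0.031, -22.5, 0, 0, 1, -0.001, -0.0005, 0.0345, -25.5, 0, 0, 1, -0.001, 0.0005, 0.0385, -28, 0, 0, 1, -0.001, 0.0015, 0.042, -31, 0, 0, 1, -0.001, 0.0025, 0.046, -34, 0, 0, 1])

```text
time: 28.25
tool_pos: [546.1, 47.9, 129.1]
tcp_rot: [-169.2, 89.2, -168.3]
ft_force: [-3.5, -1.5, 1.0]
finger_gap: 0.3
```

Call:
carry_out(commands=[0, -0.0005, 0.0015, -1, 0, 0, 1, 0, -0.0005, 0.003, -2, 0, 0, 1, 0, -0.001, 0.0045, -3, 0, 0, 1, 0, -0.001, 0.006, -4.2, 0, 0, 1, 0, -0.0015, 0.0075, -5.5, 0, 0, 1, 0, -0.0017, 0.0085, -6.2, 0, 0, 1])

```text
time: 29.0
tool_pos: [554.7, 46.2, 129.0]
tcp_rot: [-174.7, 89.2, -167.6]
ft_force: [-3.3, -2.6, 0.3]
finger_gap: 0.1
```

Run:
```python
from h import *
rep("V"); plan([push("V",k,20.5,flip=180,z=131) for k in (88,89,90,91)])
```

```text
t 29.0 pos [554.7  46.2 129. ] phi 97.1 |r| 76.3 gap -21.2 F tool [-0.22448803 -2.16018758 -3.64434712] J6 -97.5
pos [554.7  46.2 129. ] phi 97.1 J6 -97.5 F [-3.3 -2.6  0.3] t 29.0
-0.0020, 0.0007, 0.0027, -1.6, -0.8, 0.1, 1
-0.0020, 0.0004, 0.0040, -2.6, -0.8, 0.1, 1
-0.0021, 0.0001, 0.0054, -3.6, -0.8, 0.0, 1
-0.0021, -0.0001, 0.0067, -4.6, -0.8, 0.0, 1
```

Call:
carry_out(commands=[0, -0.0002, 0.001, -0.7, 0, 0, 1, 0, -0.0004, 0.002, -1.4, 0, 0, 1])

```text
time: 29.25
tool_pos: [556.8, 46.0, 129.0]
tcp_rot: [-175.7, 89.2, -167.2]
ft_force: [-3.0, -2.6, 0.6]
finger_gap: 0.1
```

Call:
carry_out(commands=[0, 0, 0.0007, -0.5, 0, 0, 1, 0, -0.0003, 0.0013, -1, 0, 0, 1])

```text
time: 29.5
tool_pos: [558.2, 45.9, 129.0]
tcp_rot: [-177.2, 89.2, -167.6]
ft_force: [-3.2, -2.6, 1.0]
finger_gap: -0.0
```

Call:
carry_out(commands=[0, 0, 0.0007, -0.5, 0, 0, 1, 0, -0.0003, 0.0013, -1, 0, 0, 1])

```text
time: 29.75
tool_pos: [559.6, 45.9, 129.0]
tcp_rot: [-178.7, 89.2, -168.1]
ft_force: [-3.0, -2.4, -0.0]
finger_gap: -0.1
```

Call:
carry_out(commands=[0, 0, 0.0005, -0.3, 0, 0, 1, 0, 0, 0.001, -0.5, 0, 0, 1])

```text
time: 30.0
tool_pos: [560.6, 46.0, 129.0]
tcp_rot: [-178.7, 89.3, -167.6]
ft_force: [-2.7, -2.6, -0.6]
finger_gap: -0.4
```

Run:
```python
from h import *
rep("V")
```

```text
t 30.0 pos [560.6  46.  129. ] phi 101.1 |r| 75.9 gap -20.6 F tool [ 0.61845658 -2.05224385 -3.17661695] J6 -101.5
```

Call:
carry_out(commands=[0, 0, 0.0005, 0, 0, 0, 1, 0, 0, 0.001, 0, 0, 0, 1])

```text
time: 30.25
tool_pos: [561.7, 46.2, 129.0]
tcp_rot: [-178.6, 89.3, -167.4]
ft_force: [-4.2, -3.3, 0.8]
finger_gap: -0.2
```

Call:
carry_out(commands=[0, 0, 0.0005, 0, 0, 0, 1, 0, 0, 0.001, 0, 0, 0, 1])

```text
time: 30.5
tool_pos: [562.3, 46.3, 128.8]
tcp_rot: [-178.3, 89.2, -167.2]
ft_force: [-5.7, -3.2, 1.2]
finger_gap: -0.0
```

Call:
carry_out(commands=[0, 0, 0.0005, 0, 0, 0, 1, 0, 0, 0.001, 0, 0, 0, 1])

```text
time: 30.75
tool_pos: [562.6, 46.2, 128.6]
tcp_rot: [-178.1, 89.1, -166.9]
ft_force: [-8.2, -4.7, 3.9]
finger_gap: 0.1
```

Run:
```python
from h import *
rep("V")
```

```text
t 30.75 pos [562.6  46.2 128.6] phi 101.1 |r| 76.0 gap -18.7 F tool [-3.71606842 -3.03004329 -9.06133426] J6 -101.5
```

Call:
carry_out(commands=[0, 0, 0.0005, 0, 0, 0, 1, 0, 0, 0.001, 0, 0, 0, 1])

```text
time: 31.0
tool_pos: [562.8, 46.2, 128.5]
tcp_rot: [-178.1, 89.0, -167.0]
ft_force: [-8.1, -4.5, 3.2]
finger_gap: 0.3
```

Call:
carry_out(commands=[0, 0, 0.0005, 0, 0, 0, 1, 0, 0, 0.001, 0, 0, 0, 1])

```text
time: 31.25
tool_pos: [562.9, 46.1, 128.4]
tcp_rot: [-178.4, 88.8, -167.2]
ft_force: [-8.5, -5.8, 4.1]
finger_gap: 0.5
```

The vent stalled at about 9 N, on its stop. Backing away and up, then verifying.

Call:
carry_out(commands=[0, 0, -0.012, 0, 0, 0, 1, 0, 0, -0.025, 0, 0, 0, 1, -0.03, 0, -0.03, 0, 0, 0, 1, -0.07, 0, -0.04, 0, 0, 0, 1, -0.13, 0, -0.05, 0, 0, 0, 1, -0.15, 0.04, -0.1, 0, 0, 0, 1, -0.15, 0.08, -0.14, 0, 0, 0, 1, -0.15, 0.13, -0.15, 0, 0, 0, 1, -0.15, 0.18, -0.15, 0, 0, 0, 1, -0.15, 0.23, -0.15, 0, 0, 0, 1, -0.15, 0.28, -0.15, 0, 0, 0, 1, -0.15, 0.28, -0.15, 0, 0, 0, 1])

```text
time: 32.75
tool_pos: [363.0, 295.2, 281.1]
tcp_rot: [177.6, 88.9, -171.0]
ft_force: [0.0, -0.6, -0.3]
finger_gap: 0.3
```

Run:
```python
from h import *
p,d,c=snap("top");cv2.imwrite("pics/c4.png",p[...,::-1])
hsv=cv2.cvtColor(p,cv2.COLOR_RGB2HSV);K=np.array(c["mtx"]);E=np.array(c["extrinsics"])
v,u=np.mgrid[:480,:640]
H=(np.stack([(u-K[0,2])/K[0,0],-(v-K[1,2])/K[1,1],-np.ones(u.shape)],-1)*d[...,None]@E[:3,:3].T+E[:3,3])[...,2]
roi=(v>170)&(v<275)&(u>190)&(u<450)&(H>105)&(H<140)
for n,m in(("yel",roi&(hsv[...,0]>20)&(hsv[...,0]<35)&(hsv[...,1]>150)&(hsv[...,2]>120)),("blk",roi&(hsv[...,2]<70))):
    k,l,s,_=cv2.connectedComponentsWithStats(m.astype(np.uint8))
    for i in range(1,k):
        if s[i,4]<60: continue
        q=np.array([onz(c,a,b,127)[:2] for b,a in zip(*np.nonzero(l==i))]);m0=q.mean(0)
        w=np.linalg.svd(q-m0,full_matrices=0)[2][0]
        A=min(AX,key=lambda a:np.linalg.norm(AX[a]-m0)) 
        for a in AX:
            e=m0-AX[a]
            if 45<np.linalg.norm(e)<80: print(n,a,m0.round(1),"r",np.linalg.norm(e).round(1),"dir from axis",np.degrees(np.arctan2(e[1],e[0])).round(1),"pca",np.degrees(np.arctan2(w[1],w[0])).round(1),s[i])
rep("V")
```

```text
yel A [577.8  63.3] r 72.7 dir from axis 100.7 pca 100.5 [275 209  34  14 280]
yel V [577.8  63.3] r 62.3 dir from axis -79.3 pca 100.5 [275 209  34  14 280]
blk B [ 553.8 -152. ] r 63.5 dir from axis -169.9 pca -169.0 [388 210  15  34 229]
blk A [530.8 -19.8] r 61.6 dir from axis -169.2 pca -168.5 [325 222  15  34 228]
t 32.8 pos [363.6 293.7 281. ] phi 101.3 |r| 205.8 gap -165.4 F tool [-0.08572674 -0.7364329  -0.15640389] J6 -69.0
```

View pics/c4.png

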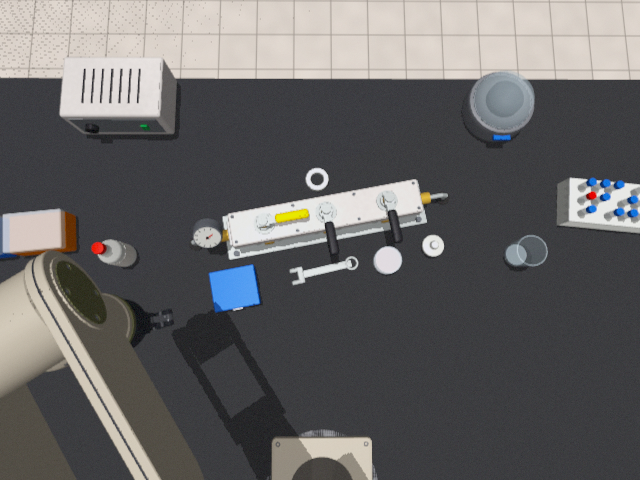

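The picture shows the black levers at (332,238) and (394,226) square to the row, and the yellow lever at (292,215) along it. Measured directions are -169.2° and -169.9° (stop -169.3°) and -79.3° (stop -79.3°). The arm is clear and the bystanders are unmoved.

```bash
python3 -c "
from h import *
print(np.abs(sense()['qd']).max()); print(order.hand_in())"
```

```text
2.691661775680651
the job is handed in; nothing more can be done
None
```

I shut both block valves onto their stops, then opened the vent and let go; the job is handed in (it gives no verdict).

- **Order:** I tried the far (-y end) black lever first. It stopped within its play at 11 N, so I left it and tried the middle one, which gave. I shut the middle one fully, then the far one, and then the vent was free.
- **Forces:** The levers moved under 3–6 N, and I pressed each onto its stop until it stalled at about 9–10 N. The highest reading at the end of any move was about 11 N, with nothing near the 20 N limit. Force is only reported at the end of each move, so short peaks between readings would not show.
- **Final camera check:** The directions below are world angles of each lever seen from its axis, and all three are inside the 2° limit.

| Lever | Measured | Expected stop |
|---|---|---|
| Middle black | -169.2° | -169.3° |
| Far black | -169.9° | -169.3° |
| Yellow vent | -79.3° | -79.3° |

- **Surroundings:** In the last picture the bystanders looked unmoved; I judged this by eye. The arm was well clear of everything.
- **Disagreements:** The vent stalled about 2 mm further than my geometry predicted. The arm was still settling at up to 2.7°/s when I handed in, clear of everything, at about 33 s on the clock.

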